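# Unhook the T-bracket from the barbed display hook

### The job

Take the aluminium T-bracket off the barbed display hook - lift it, tilt it and ease it back over the barb by feel, never pressing hard enough to bend the hook (12 N) - and stand it upright on its foot, flat on the floor of the square steel tray. Let go of it there and leave the other things on the bench where they are.

Things in the scene. Friction and masses are not known exactly. Their poses are not given: they have to be found in the camera images.
- bracket_grip (a point): Centre of the grip head (14 x 36 x 24 mm along x, y, z) on top of the loose aluminium T-bracket (0.13 to 0.25 kg). z points up the bracket, x across its thin leaf (along the hook while it hangs), y along its width. At the bottom is a foot plate 50x50x6 mm, its underside 124 mm below this point. It hangs upright at first.
- bracket_window (a point): Centre of the window in the bracket's leaf, 69 mm below the head's centre; axes as the head's. Leaf 4 mm thick, 40 mm wide; window 14 mm wide (y), 18.5 mm high (z). At the start its top edge rests on the hook's level arm, near mid-length. It passes the barb only if the leaf is within about 15 degrees of square to the nose.
- hook_stand: Fixed display hook. Origin: underside centre of its grey base (110 x 80 x 8 mm along x, y, z). It points along -x. Post: x = +27 to +47 mm, 24 mm wide, 115 mm high. Level arm: round steel bar 8 mm thick, axis at y = 0, z = 105 mm, from post to bend. The arm is springy: at the nose end it gives about 1 mm per 9 N up or down, nothing lengthwise or sideways. Over 12 N would bend it.
- hook_bend (a point): Axis of the bar where the level arm ends and the nose begins; axes as hook_stand's. The nose is the same 8 mm bar, straight, 45 mm long, and rises forward (-x and up), by design 45 degrees from level; but use has bent it about this point: its true rise is anywhere within 15 degrees of that, and it may veer up to 9 degrees to either side (y); neither is reported.
- hook_barb (a point): Where the end of the nose axis would be by design (45 degrees); the true end lies up to 12 mm higher or lower and 6 mm to either side. Here a 6 mm thick barb grows from the upper side, pointing up and back; nose with barb measures 16 mm across: 4 below the axis, 12 above. To pass, lean the bracket's top back over the post and keep the window's bottom edge close under the nose, else its top edge catches.
- parts_tray_in (a point): Centre of the inner floor of the fixed square steel tray, 120x120 mm outside, walls 3 mm thick and 18 mm high; x and y along its sides.
- cutters_side: Bystander: side cutters with yellow handles, 65x105x12 mm, lying flat; origin at its underside centre.
- pot_knob: Bystander: round black control knob, 22 mm across, 14 high; origin at its underside centre.
- battery_9v: Bystander: block battery, 49x18x26 mm; origin at its underside centre.
- tape_roll: Bystander: roll of black tape, 62 mm across, 18 high, lying flat; origin at its underside centre.
- wick_bobbin: Bystander: small bobbin, 34 mm across, 10 high, lying flat; origin at its underside centre.
- driver_teal: Bystander: short screwdriver, 22x140x25 mm, lying flat; origin at its underside centre.
- transformer: Bystander: small transformer, 36x62x43 mm; origin at its underside centre.
- marker: Bystander: marker pen, 14x137 mm, lying flat; origin at its underside centre.
Not all that is in view belongs to the job. What is shaped like the part that bears bracket_grip but pink is not meant.

How it is judged:
On the way:
1. the bracket is off the hook and clear in front of its tip (x of bracket_grip in the frame of hook_stand below -0.11 m), for 0.1 s.
At the end, for the whole second after the job is handed in: the bracket stands upright (within 0.08 rad) on its foot on the tray's floor, its centre within 32 mm of the tray's centre along each side, released (x of bracket_grip in the frame of parts_tray_in between -0.032 and 0.032 m and y of bracket_grip in the frame of parts_tray_in between -0.032 and 0.032 m and z of bracket_grip in the frame of parts_tray_in between 0.119 and 0.129 m and angle between bracket_grip's own z axis and vertical below 0.08 rad and contact force between bracket and the fingers below 0.1 N); the robot touches nothing.
It fails at once if the bracket and the hook press on each other with more than 12 N (contact force between bracket and hook_stand above 12 N).
It fails at once if another thing on the bench is moved more than 20 mm (distance of any of cutters_side, pot_knob, battery_9v, tape_roll, wick_bobbin, driver_teal, transformer, marker from where it was at the start of the episode above 0.02 m).
It also fails if it takes over 72 s, if anything falls off the work surface, if the arm or the gripper's body presses on something with over 40 N, if the wrist force passes 120 N, or if a joint passes its speed limit or range.

### The arm

A 6-joint arm with a two-finger parallel gripper is mounted at the origin on a cart in front of the work surface, level with it; the furniture and walls round the work are solid. World frame = base frame: x ahead of the robot, y to its left, z up, the work surface at z = 0. Lengths are in m, angles in rad, forces in N, time in s.
With the tool pointing down it reaches from about 0.375 to 0.975 m from the base axis. Payload 3.8 kg.
Tool frame: the origin (TCP) lies on the centre line of the jaws, within the pads' length; the fingertips stand 17 mm ahead of it and the grasp point (between the pads) lies 2 mm behind it (bot.tip_extent is the distance from the TCP to the fingertips, in m); z points along the fingers, y is the line along which they close (so a half turn about z gives the same grasp; the last joint's range is limited). The gripper opens to 85 mm and grips with 20 to 120 N. Pads are 22 mm wide; open, the fingers measure 114 mm over their backs; the gripper's body (76 mm by 85 mm) begins 54 mm behind the grasp point. The pads swing forward as they close: fully open they stand 13 mm farther back than shut.
Start: joints at [1.2, 0.264, 1.604, -0, 1.274, -0.037], TCP at [0.221, 0.638, 0.248] pointing down, gripper open.
Joint ranges: [-2.63, 2.63], [-0.94, 2.18], [0.31, 2.57], [-1.31, 4.45], [0, 2.66], [-2.55, 2.55]. Speed limits (rad/s): [2.57, 2.57, 3.14, 3.14, 3.14, 3.14].

### API

Orientations are given as a rotation vector (axis times angle).
In Python, from workcell import readout, read_camera, finish_job, bot gives the robot as it stands.
- The arm moves only by the tool jog_arm, never from a script. Its argument "deltas" is one flat list of numbers, 7 for each row, row after row: the shift along the tool's x, y, z in m, then the turn, a rotation vector about the tool's x, y, z in degrees, then the gripper command: -1 is shut, 1 is fully open, values between are in proportion. A call has 1 to 8 rows; each row is the pose to reach, as a shift and turn from the pose commanded when the call began, along the tool's axes at that moment; what a row does not reach only later rows make up. A row lasts 1/10 s, in which the tool goes at most 50 mm and 8.59 degrees, less where a joint would pass 70% of its speed; a pose out of reach is approached as far as the arm can. A call with a gripper value outside its range is refused whole. The fingers move at their own pace and stop on an object; "squeeze" is the grip in N (left out, the last holds). Time passes only in rows, so rows that repeat a pose let the fingers close. It gives the time, the measured TCP pose, the force, the opening and the grip force at its end, in the units of the state.
- readout.read_state(): the state, without advancing time (a new reading comes with each control period).
- read_camera(name): name is "side" or "top" or "wrist"; returns a dict with "color" (400x640x3 uint8, blue, green, red), "fx", "fy", "cx", "cy" (pixels), "origin" and "attitude" of the camera in the world. Camera axes: x right, y down, z forward; pixel columns grow to the right and rows downward; lengths in m; the calibration is good to about 2 mm. A picture is of the moment at which its call begins. There is no depth.
- finish_job(): hands the job in; it is judged then, once.
The state is a dict: "time": time; "q": joint angles; "joint_vel": joint speeds; "joint_torque": joint torques, N m; "tool_pos": TCP position; "tcp_rot": TCP orientation; "wrist_force": force on the tool from outside, world axes, zero at the start; "torque": the same for the moment, N m; "width": opening from 0.0 (shut) to 1.0 (fully open); "grip_force": force on a finger pad.
Only numpy, scipy, OpenCV 4.12 (cv2) and the standard library are available. Lean on these libraries where they do the work, as an engineer would, in place of code of your own. Each camera call takes 0.05 s, during which the arm holds its last target. There are 200 camera calls.

## Working session

There is one attempt and no reset: what is moved stays moved. The work goes in short steps, Python scripts to look and compute and a tool call to move; the robot and the scene stay as the last step left them, time stands still between calls to the robot, and variables do not carry over. Pictures are saved under pics/ and viewed, at most 10 in all, crops included, and the job is handed in when it is done.

Besides the shell and the picture viewer there is one more tool, called after "Emit:" in YAML: its name, and indented under it one key for each argument. jog_arm: Moves the arm, as the interface text tells. Its arguments: {"type":"object","properties":{"deltas":{"type":"array"},"squeeze":{"type":"number"}},"required":["deltas"]}

```bash
mkdir -p pics; ls; python3 - <<'E'
from workcell import readout, read_camera, bot
import cv2
print(readout.read_state())
for n in("side","top"):
    c=read_camera(n); cv2.imwrite(f"pics/{n}0.png",c["color"]); print(n,[c[k] for k in("fx","fy","cx","cy","origin","attitude")])
E
```

```text
pics
{'time': 0.0, 'q': array([ 1.20006990e+00,  2.64783645e-01,  1.60536417e+00,  2.17147199e-05,
        1.27369374e+00, -3.69034927e-02]), 'joint_vel': array([ 0.00034577, -0.00084401,  0.00055902,  0.000698  ,  0.0012317 ,
        0.00102153]), 'joint_torque': array([ 4.47695429e-04, -5.15125501e+01, -3.67317367e+01, -3.32415209e-05,
        1.29779390e-02,  3.18050081e-05]), 'tool_pos': array([0.22091751, 0.63709889, 0.24694674]), 'tcp_rot': array([-0.52186703, -3.09746021,  0.00345232]), 'wrist_force': array([-0.43179391, -0.84960715, -0.22462961]), 'torque': array([0.01353454, 0.01315031, 0.00893854]), 'grip_force': 0.0, 'width': 1.0021097494168554}
side [442.26214822185284, 442.26214822185284, 315.9428955694838, 197.692993106047, array([ 0.13647897, -0.77538401,  0.58735978]), array([-1.99396285,  0.50488228, -0.27726078])]
top [372.6908709046432, 372.6908709046432, 313.9958996570249, 200.29759850721405, array([0.38319835, 0.06398849, 1.05502133]), array([-2.17013542,  2.10935662, -0.24148649])]
```

View pics/side0.png

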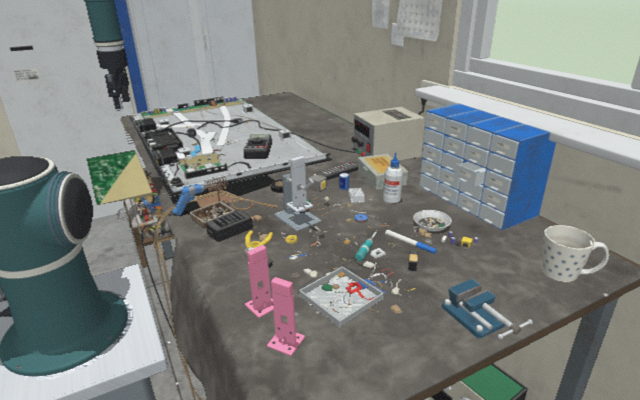

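View pics/top0.png

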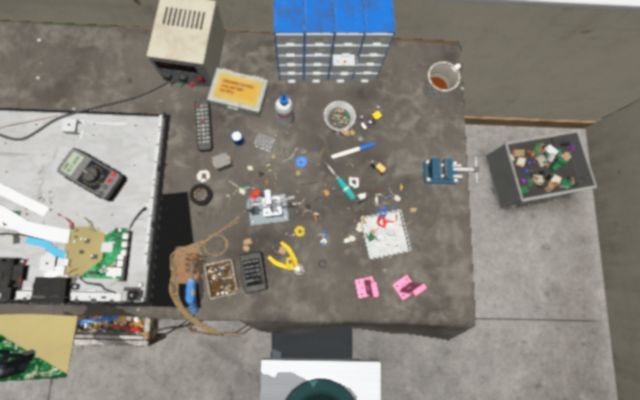

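The side view shows the grey bracket hanging on the hook at about (297,185). Two pink lookalikes stand at (260,280) and (285,315); they are not meant. The tray is at (341,293). In the top view the hook is at (268,208), the tray at (385,233), and the pinks at (367,287) and (408,287). Next is an enlarged crop to confirm the grey one.

```bash
python3 - <<'E'
import cv2,numpy as np
s=cv2.imread("pics/side0.png");t=cv2.imread("pics/top0.png")
def cr(i,x,y,w,h,f): return cv2.resize(i[y:y+h,x:x+w],None,fx=f,fy=f,interpolation=cv2.INTER_CUBIC)
a=cr(s,260,145,80,100,6) #480x600
b=cr(t,238,183,64,60,5) #320x300
d=cr(t,353,203,64,60,5)
cv2.imwrite("pics/crop0.png",np.hstack([a,np.vstack([b,d])]))
E
```

```text
(no output)
```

View pics/crop0.png

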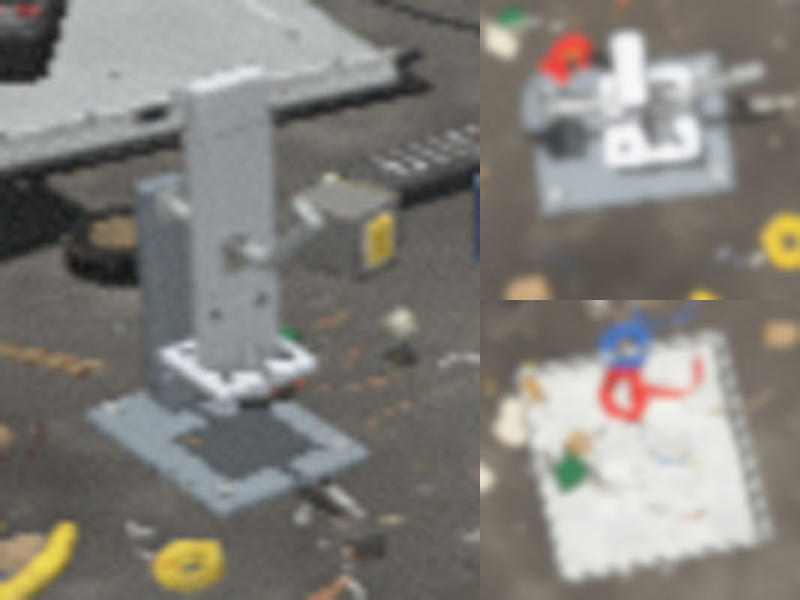

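The crop confirms it: the grey bracket hangs on the barbed hook, which points to -y (right in the top view) with its tip at side (313,179). Next I fit the hook, tray and nose tip.

```bash
cat >h.py <<'E'
import numpy as np,cv2
from scipy.spatial.transform import Rotation as R
from scipy.optimize import least_squares as LS
from workcell import readout, read_camera, bot
K=("fx","fy","cx","cy","origin","attitude")
SIDE=dict(zip(K,[442.26214822185284,442.26214822185284,315.9428955694838,197.692993106047,np.array([0.13647897,-0.77538401,0.58735978]),np.array([-1.99396285,0.50488228,-0.27726078])]))
TOP=dict(zip(K,[372.6908709046432,372.6908709046432,313.9958996570249,200.29759850721405,np.array([0.38319835,0.06398849,1.05502133]),np.array([-2.17013542,2.10935662,-0.24148649])]))
def proj(c,P):
    p=(np.atleast_2d(P)-c["origin"])@R.from_rotvec(c["attitude"]).as_matrix()
    return np.c_[c["fx"]*p[:,0]/p[:,2]+c["cx"],c["fy"]*p[:,1]/p[:,2]+c["cy"]]
def ray(c,uv):
    u,v=uv;return R.from_rotvec(c["attitude"]).apply([(u-c["cx"])/c["fx"],(v-c["cy"])/c["fy"],1])
def onz(c,uv,z):
    d=ray(c,uv);return c["origin"]+d*(z-c["origin"][2])/d[2]
def tri(obs): # [(cam,uv)]
    f=lambda P:np.concatenate([proj(c,P)[0]-uv for c,uv in obs])
    r=LS(f,[.5,0,.1]);return r.x,r.fun
E
python3 - <<'E'
from h import *
for uv in [(274.7,213.7),(297.5,230.8),(321.3,220.8)]: print('side base',onz(SIDE,uv,.008).round(4))
for uv in [(250,225.6),(288.6,220.6),(285,196),(247,199)]: print('top base',onz(TOP,uv,.008).round(4))
for uv in [(361,217),(401.4,210),(411,251),(369.4,259)]: print('tray',onz(TOP,uv,.018).round(4))
print('tip',tri([(TOP,(294.4,197.4)),(SIDE,(313,179.2))]))
# head top corners: side crop (185,92),(265,70)
print(tri([(TOP,(267.3,196)),(SIDE,(260+228/6,145+85/6))]))
E
```

```text
side base [0.508  0.2018 0.008 ]
side base [0.5235 0.0919 0.008 ]
side base [0.5988 0.106  0.008 ]
top base [0.5042 0.2046 0.008 ]
top base [0.5216 0.0971 0.008 ]
top base [0.5921 0.11   0.008 ]
top base [0.5798 0.2174 0.008 ]
tray [ 0.5366 -0.1068  0.018 ]
tray [ 0.5602 -0.2225  0.018 ]
tray [ 0.445  -0.2473  0.018 ]
tray [ 0.4199 -0.1304  0.018 ]
tip (array([0.56341289, 0.07996467, 0.14543318]), array([ 0.26043661, -0.60546945, -0.61557328,  0.13915903]))
(array([0.55755021, 0.14486369, 0.17543537]), array([ 0.04655175, -0.11208382, -0.12192458,  0.02556451]))
```

```bash
python3 - <<'E'
from h import *
c=read_camera("wrist"); s=readout.read_state()
Rt=R.from_rotvec(s["tcp_rot"])
print(Rt.inv().apply(c["origin"]-s["tool_pos"]), (Rt.inv()*R.from_rotvec(c["attitude"])).as_matrix().round(3),c["fx"],c["cx"],c["cy"])
print(Rt.as_matrix().round(3))
# what tool deltas to viewing pose
E
```

```text
[ 0.08194019 -0.00022756 -0.12540468] [[ 0.    -0.947 -0.32 ]
 [ 1.     0.001 -0.002]
 [ 0.002 -0.32   0.947]] 292.4092888451876 319.1660284745722 203.34083447040842
[[-0.945  0.328 -0.001]
 [ 0.328  0.945 -0.002]
 [ 0.    -0.002 -1.   ]]
```

```bash
cat >>h.py <<'E'
HC=np.array([.5514,.1556,0]);HYAW=np.radians(98.)
def toolR(ypsi,fwd=0,side=0):
    """tool y (closing line) along heading ypsi when down; fwd tilt: approach leans away along f; side: top leans toward +y_tool"""
    y=np.array([np.cos(ypsi),np.sin(ypsi),0]);f=np.array([y[1],-y[0],0]);k=np.array([0,0,1.])
    B=R.from_matrix(np.c_[-f,y,-k]); return R.from_rotvec(f*side)*R.from_rotvec(-y*fwd)*B if 0 else R.from_rotvec(-f*side)*R.from_rotvec(-y*fwd)*B
def delta(pos,Rt,s=None):
    s=s or readout.read_state();R0=R.from_rotvec(s["tcp_rot"])
    return R0.inv().apply(np.array(pos)-s["tool_pos"]).round(4),np.degrees((R0.inv()*Rt).as_rotvec()).round(2)
E
python3 - <<'E'
from h import *
print(toolR(HYAW,np.radians(40)).as_matrix().round(2)); print(toolR(HYAW,0,np.radians(45)).as_matrix().round(2))
print(delta([.45,.13,.26],toolR(HYAW,np.radians(40))))
print(delta([.335,.4,.29],toolR(HYAW,np.radians(0))))
E
```

```text
[[-0.76 -0.14  0.64]
 [-0.11  0.99  0.09]
 [-0.64 -0.   -0.77]]
[[-0.99 -0.1   0.1 ]
 [-0.14  0.7  -0.7 ]
 [ 0.   -0.71 -0.71]]
(array([-0.3826, -0.4042, -0.0121]), array([ -9.56, -39.26, -25.97]))
(array([-0.1855, -0.1869, -0.0424]), array([ -0.1 ,  -0.03, -27.13]))
```

Emit:
jog_arm:
  deltas: [-0.186,-0.187,-0.042,0,0,-27,1,-0.186,-0.187,-0.042,0,0,-27,1,-0.186,-0.187,-0.042,0,0,-27,1,-0.186,-0.187,-0.042,0,0,-27,1,-0.186,-0.187,-0.042,0,0,-27,1,-0.186,-0.187,-0.042,0,0,-27,1,-0.186,-0.187,-0.042,0,0,-27,1]

```text
time: 0.85
tool_pos: [0.3367, 0.3985, 0.2909]
tcp_rot: [-0.21, 3.134, 0.001]
wrist_force: [0.2, -0.0, -0.2]
width: 1.0
grip_force: 0.0
```

```bash
python3 - <<'E'
from h import *
s=readout.read_state();print(s["tool_pos"],s["q"].round(3))
print(delta([.45,.13,.26],toolR(HYAW,np.radians(40))))
E
```

```text
[0.33667774 0.39849362 0.29091014] [ 0.822 -0.054  1.875 -0.     1.32  -0.883]
(array([-0.0764, -0.2812,  0.0308]), array([ -0.08, -39.94,  -0.33]))
```

Emit:
jog_arm:
  deltas: [-0.076,-0.281,0.031,0,-40,0,1,-0.076,-0.281,0.031,0,-40,0,1,-0.076,-0.281,0.031,0,-40,0,1,-0.076,-0.281,0.031,0,-40,0,1,-0.076,-0.281,0.031,0,-40,0,1,-0.076,-0.281,0.031,0,-40,0,1,-0.076,-0.281,0.031,0,-40,0,1,-0.076,-0.281,0.031,0,-40,0,1]

```text
time: 1.65
tool_pos: [0.4494, 0.1312, 0.2587]
tcp_rot: [-0.163, 2.44, 0.061]
wrist_force: [-0.3, 0.2, -0.2]
width: 1.002
grip_force: 0.0
```

```bash
python3 - <<'E'
from h import *
s=readout.read_state();print(s["tool_pos"],s["q"].round(3))
c=read_camera("wrist");cv2.imwrite("pics/w1.png",c["color"])
np.save("w1.npy",{k:c[k] for k in K},allow_pickle=True)
for P in([.557,.145,.17],[.563,.08,.145]):print(proj(c,P))
E
```

```text
[0.44943582 0.13120579 0.25865913] [ 0.309 -0.584  2.451 -0.199  0.594 -1.269]
[[318.73703335 222.50405806]]
[[254.02498651 199.19059622]]
```

View pics/w1.png

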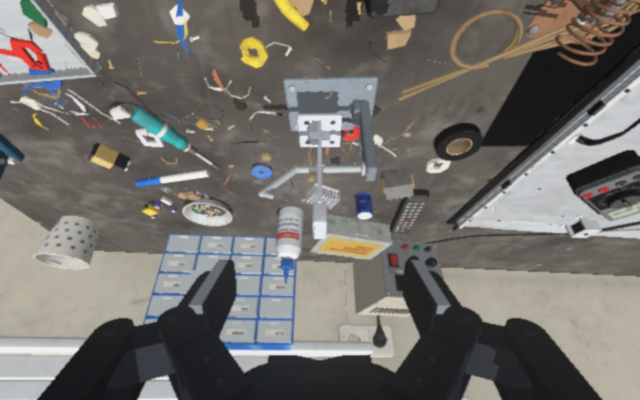

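The wrist view is upside down. It shows the hook from the side: base near (330,95), post on the right near (370,140), level arm near (340,169), bend near (297,171), barb near (265,192), head near (319,220). I'll enlarge it.

```bash
python3 - <<'E'
import cv2
i=cv2.imread("pics/w1.png")
cv2.imwrite("pics/w1c.png",cv2.resize(i[70:245,250:390],None,fx=5.7,fy=3.4,interpolation=cv2.INTER_CUBIC) if 0 else cv2.resize(i[150:245,255:385],None,fx=6,fy=6,interpolation=cv2.INTER_CUBIC))
E
```

```text
(no output)
```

View pics/w1c.png

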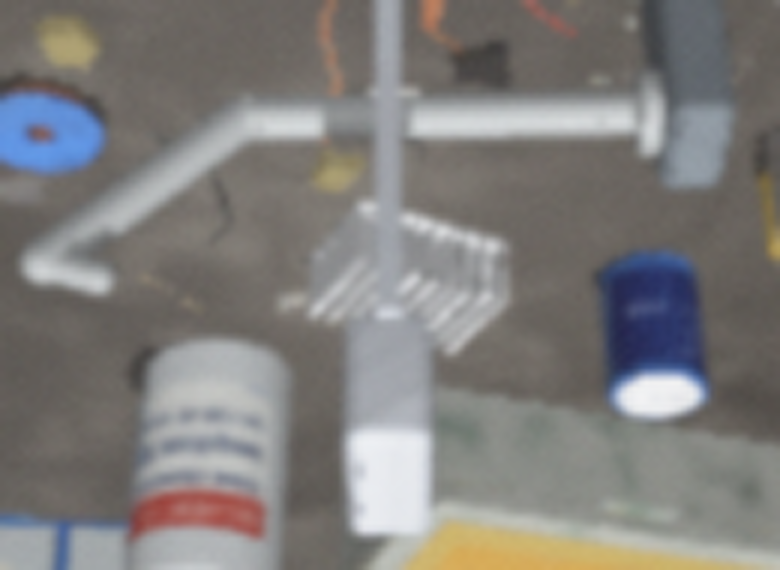

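The crop gives, in its own pixels: bend axis (247,118), nose end (36,264), barb tip (103,280), arm at post (640,118). The head's top face has corners (348,431), (430,430), (352,535), (432,535). Next I fit all of these together.

```bash
cat > fit.py <<'E'
from h import *
W=np.load("w1.npy",allow_pickle=True).item()
w=lambda x,y:np.array([255+(x+.5)/6-.5,150+(y+.5)/6-.5])
def model(p):
    hx,hy,yaw,xb,rise,veer,wx,wy,wyaw=p
    Rz=R.from_euler('z',yaw);T=lambda P:Rz.apply(P)+[hx,hy,0]
    n=np.array([-np.cos(rise)*np.cos(veer),np.cos(rise)*np.sin(veer),np.sin(rise)])
    b=np.array([xb,0,.105]);tip=b+.045*n
    hd=lambda a,c:T(np.array([wx,wy,.18075])+R.from_euler('z',wyaw).apply([a*.007,c*.018,0]))
    return T,b,tip,hd
obs_base=[(SIDE,(274.7,213.7),(.055,.04)),(SIDE,(297.5,230.8),(-.055,.04)),(SIDE,(321.3,220.8),(-.055,-.04)),
 (TOP,(250,225.6),(.055,.04)),(TOP,(288.6,220.6),(-.055,.04)),(TOP,(285,196),(-.055,-.04)),(TOP,(247,199),(.055,-.04)),
 (W,(285,80),(-.055,.04)),(W,(378,77),(.055,.04))]
def res(p):
    T,b,tip,hd=model(p);r=[]
    for c,uv,xy in obs_base:r.append((proj(c,T([*xy,.008]))[0]-uv)*(.5 if c is not W else .7))
    r.append(proj(W,T(b))[0]-w(247,118)); r.append(proj(W,T(tip))[0]-w(36,264))
    r.append(.5*(proj(W,T([.026,0,.105]))[0]-w(640,118)))
    for (a,c),uv in [((-1,1),(348,431)),((1,1),(430,430)),((-1,-1),(352,535)),((1,-1),(432,535))]: r.append(proj(W,hd(a,c))[0]-w(*uv))
    r.append(.5*(proj(SIDE,T(tip))[0]-[312,179.5])); r.append(.5*(proj(TOP,T(tip))[0]-[293.8,197.6]))
    r.append([p[5]/.1,p[7]/.004,p[8]/.05, (p[4]-.785)/.3])
    return np.concatenate(r)
r=LS(res,[.551,.1556,np.radians(98),-.04,.7,0,0,0,0])
p=r.x;T,b,tip,hd=model(p)
if __name__=="__main__":
    print("hook",p[:2],"yaw",np.degrees(p[2]),"xb",p[3],"rise,veer",np.degrees(p[4:6]),"wx,wy,wyaw",p[6:8],np.degrees(p[8]))
    print(np.degrees(np.sqrt(np.diag(np.linalg.inv(r.jac.T@r.jac)))[4:6]))
    print(r.fun.round(1)); print("head centre",T([p[6],p[7],.16875]))
    print(onz(W,(38,.5),.018))
    print('head mid delta'); 
E
python3 fit.py
```

```text
hook [0.5528168  0.16034903] yaw 99.68511470528527 xb -0.04180549938560005 rise,veer [41.95826906 -0.829978  ] wx,wy,wyaw [-0.01478128  0.00254831] -0.9063036611237839
[2.63099443 3.99524839]
[-1.1 -0.3 -0.8 -0.6 -0.2 -0.7 -0.6 -0.  -0.4 -0.2 -0.4 -1.6 -0.7 -0.6
 -1.2  0.2  1.5  0.3 -0.9 -0.2  0.8 -0.5 -1.9 -0.8 -1.1  0.3  1.   0.3
 -0.3 -0.1  0.5 -0.2  0.1  1.3 -0.8 -0.5 -0.1  0.6 -0.3 -0.2]
head centre [0.55279151 0.14534972 0.16875   ]
[ 0.46450338 -0.11484378  0.018     ]
head mid delta
```

```bash
python3 - <<'E'
from h import *
print(delta([.5528,.1453,.27],toolR(np.radians(99))))
E
```

```text
(array([-0.0868, -0.001 ,  0.0585]), array([-0.35, 39.97, -1.19]))
```

Emit:
jog_arm:
  deltas: [-0.04,-0.001,-0.0,0,20,-1,0.2,-0.087,-0.001,0.0585,0,40,-1.2,0.2,-0.087,-0.001,0.0585,0,40,-1.2,0.2,-0.087,-0.001,0.0585,0,40,-1.2,0.2,-0.087,-0.001,0.0585,0,40,-1.2,0.2,-0.087,-0.001,0.0585,0,40,-1.2,0.2,-0.087,-0.001,0.0585,0,40,-1.2,0.2,-0.087,-0.001,0.0585,0,40,-1.2,0.2]

```text
time: 2.5
tool_pos: [0.5517, 0.1466, 0.27]
tcp_rot: [-0.249, 3.131, -0.011]
wrist_force: [0.4, 0.7, -1.2]
width: 0.598
grip_force: 0.0
```

```bash
python3 - <<'E'
from h import *
import fit
s=readout.read_state();print(s["tool_pos"],s["q"].round(3),s["width"])
c=read_camera("wrist")
np.save("w2.npy",{k:c[k] for k in K},allow_pickle=True)
T=fit.T
pts=[fit.b,fit.tip,[.026,0,.105],[fit.p[6],0,.181]]
print([proj(c,T(x))[0].round(1) for x in pts])
u=np.array([proj(c,T(x))[0] for x in pts]).mean(0).round().astype(int)
x0,y0=max(u[0]-65,0),max(u[1]-50,0)
print(x0,y0)
cv2.imwrite("pics/w2.png",c["color"])
cv2.imwrite("pics/w2c.png",cv2.resize(c["color"][y0:y0+98,x0:x0+130],None,fx=6,fy=6,interpolation=cv2.INTER_CUBIC))
E
```

```text
[0.55170979 0.14664082 0.27000162] [ 0.22   0.055  1.805 -0.008  1.282 -1.507] 0.5984947897959634
[array([293.6, 192. ]), array([255.1, 201.8]), array([359.1, 191.6]), array([319. , 219.1])]
242 151
```

View pics/w2c.png

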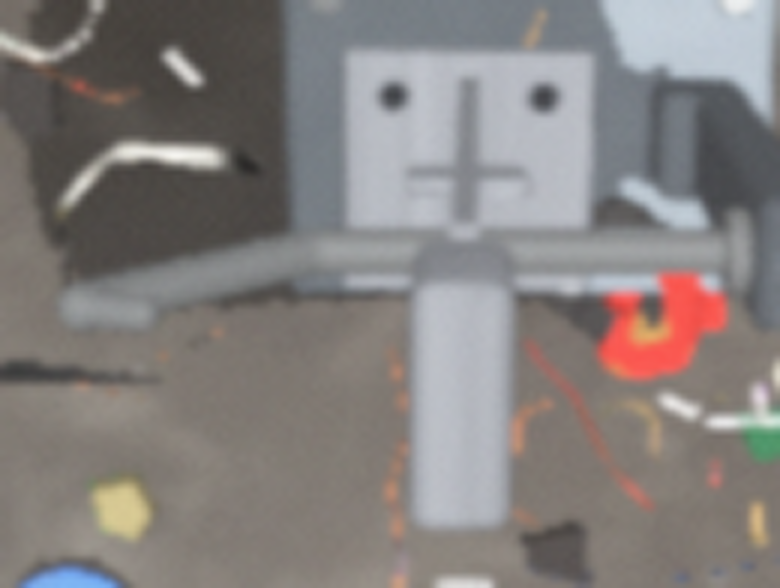

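The overhead view shows the bend axis at crop (310,252), nose end (75,300), arm at post (720,250). The head's top corners are (413,283), (513,283), (413,525), (508,525). This agrees with the fit, so I refit with these added.

```bash
python3 - <<'E'
import re
t=open('fit.py').read()
t=t.replace('def model','W2=np.load("w2.npy",allow_pickle=True).item()\nv=lambda x,y:np.array([242+(x+.5)/6-.5,151+(y+.5)/6-.5])\ndef model',1)
t=t.replace("    r.append(.5*(proj(SIDE","    r.append(proj(W2,T(b))[0]-v(310,252)); r.append(proj(W2,T(tip))[0]-v(75,300)); r.append(proj(W2,T([.026,0,.105]))[0]-v(720,250))\n    for (a,c),uv in [((-1,1),(413,283)),((1,1),(513,283)),((-1,-1),(413,525)),((1,-1),(508,525))]: r.append(proj(W2,hd(a,c))[0]-v(*uv))\n    r.append(.5*(proj(SIDE",1)
open('fit.py','w').write(t)
E
python3 fit.py; python3 - <<'E'
from h import *; import fit
p=fit.p
print(delta(fit.T([p[6],p[7],.170]),toolR(p[2]+p[8])))
E
```

```text
hook [0.55298132 0.16157866] yaw 99.8238723403056 xb -0.04336590166535766 rise,veer [42.15500548  1.58826722] wx,wy,wyaw [-0.01617673  0.00109694] -1.1382625899762777
[1.85110705 2.36406879]
[-1.2 -0.4 -0.8 -0.8 -0.2 -0.8 -0.8 -0.  -0.6 -0.3 -0.7 -1.7 -0.9 -0.6
 -0.5  0.5  2.1  0.4 -1.2  0.1  0.4 -0.9 -1.3 -0.7 -1.2  1.3  0.8  1.3
 -0.4  0.7  0.3  0.6 -0.  -0.1  0.7  0.4 -1.3 -0.4 -0.7 -1.5  0.9 -1.3
 -0.5  0.7  0.9  0.9  0.   1.3 -0.7 -0.4  0.3  0.3 -0.4 -0.2]
head centre [0.55466054 0.14545197 0.16875   ]
[ 0.46450338 -0.11484378  0.018     ]
head mid delta
(array([-0.0028, -0.0006,  0.1005]), array([-0.41,  0.07,  0.38]))
```

Emit:
jog_arm:
  deltas: [-0.003,0,0.04,-0.4,0,0.4,0.0,-0.003,-0.0005,0.08,-0.4,0,0.4,0.0,-0.003,-0.0005,0.1,-0.4,0,0.4,0.0,-0.003,-0.0005,0.1,-0.4,0,0.4,0.0]
  squeeze: 40

```text
time: 2.95
tool_pos: [0.5519, 0.1441, 0.1671]
tcp_rot: [0.235, -3.127, 0.002]
wrist_force: [0.3, 0.2, -0.6]
width: 0.502
grip_force: 0.0
```

Emit:
jog_arm:
  deltas: [0,0,0,0,0,0,-0.3,0,0,0,0,0,0,-0.5,0,0,0,0,0,0,-0.6,0,0,0,0,0,0,-1,0,0,0,0,0,0,-1,0,0,0,0,0,0,-1,0,0,0,0,0,0,-1]

```text
time: 3.65
tool_pos: [0.5573, 0.1447, 0.1724]
tcp_rot: [-0.235, 3.13, -0.0]
wrist_force: [-0.4, -1.8, 5.8]
width: 0.153
grip_force: 43.7
```

```bash
python3 - <<'E'
from h import *; import fit
s=readout.read_state();print({k:s[k] for k in("time","tool_pos","tcp_rot","wrist_force","torque","width","grip_force")})
c=fit.T; p=fit.p
print("tcp in hook",R.from_euler('z',-p[2]).apply(s["tool_pos"]-[p[0],p[1],0]))
E
```

```text
{'time': 3.65, 'tool_pos': array([0.55734149, 0.14471238, 0.17241721]), 'tcp_rot': array([-2.34733568e-01,  3.12954579e+00, -2.55429230e-04]), 'wrist_force': array([-0.42691235, -1.75860673,  5.837504  ]), 'torque': array([-0.28168461,  0.08785851, -0.00604036]), 'width': 0.15331335813218566, 'grip_force': 43.652976751327515}
tcp in hook [-0.0173629  -0.0014185   0.17241721]
```

Emit:
jog_arm:
  deltas: [0,0,-0.001,0,0,0,-1,0,0,-0.001,0,0,0,-1]

```text
time: 3.85
tool_pos: [0.5572, 0.1447, 0.1726]
tcp_rot: [-0.235, 3.13, -0.0]
wrist_force: [0.6, -1.3, 4.2]
width: 0.154
grip_force: 43.5
```

Emit:
jog_arm:
  deltas: [0,0,-0.001,0,0,0,-1,0,0,-0.001,0,0,0,-1]

```text
time: 4.05
tool_pos: [0.5564, 0.1448, 0.1727]
tcp_rot: [-0.235, 3.132, 0.0]
wrist_force: [1.6, -0.9, 3.9]
width: 0.157
grip_force: 43.2
```

Emit:
jog_arm:
  deltas: [0,0,-0.001,0,0,0,-1,0,0,-0.001,0,0,0,-1]

```text
time: 4.25
tool_pos: [0.5554, 0.1448, 0.1728]
tcp_rot: [0.235, -3.131, -0.0]
wrist_force: [0.6, -0.8, 0.4]
width: 0.155
grip_force: 43.0
```

Emit:
jog_arm:
  deltas: [0,0,-0.001,0,0,0,-1,0,0,-0.001,0,0,0,-1]

```text
time: 4.45
tool_pos: [0.5547, 0.1447, 0.1733]
tcp_rot: [0.235, -3.13, 0.0]
wrist_force: [0.1, 0.7, -2.2]
width: 0.159
grip_force: 42.6
```

Emit:
jog_arm:
  deltas: [0,0,-0.002,0,0,0,-1,0,0,-0.002,0,0,0,-1]

```text
time: 4.65
tool_pos: [0.5556, 0.1448, 0.1761]
tcp_rot: [0.235, -3.132, 0.0]
wrist_force: [0.5, -0.5, -1.9]
width: 0.155
grip_force: 42.6
```

Emit:
jog_arm:
  deltas: [0,0,-0.002,0,0,0,-1,0,0,-0.002,0,0,0,-1,0,0,-0.002,0,0,0,-1]

```text
time: 4.95
tool_pos: [0.556, 0.1448, 0.1785]
tcp_rot: [-0.235, 3.133, -0.0]
wrist_force: [-0.5, 0.2, -2.4]
width: 0.153
grip_force: 42.6
```

```bash
python3 - <<'E'
from h import *; import fit
p=fit.p
for i in range(6):
    read_camera("top"); s=readout.read_state()
    print(s["tool_pos"].round(4),s["wrist_force"].round(2),s["torque"].round(3))
print("tcp in hook",R.from_euler('z',-p[2]).apply(s["tool_pos"]-[p[0],p[1],0]),R.from_rotvec(s["tcp_rot"]).as_matrix().round(3))
E
```

```text
[0.556  0.1447 0.1785] [ 0.01  0.43 -1.71] [-0.02   0.044  0.013]
[0.5559 0.1448 0.1784] [-0.23  0.68 -2.7 ] [ 0.026 -0.01   0.018]
[0.5559 0.1448 0.1784] [-0.69 -0.31 -2.49] [ 0.034 -0.004  0.012]
[0.5559 0.1448 0.1783] [ 1.2   0.21 -1.63] [0.028 0.043 0.013]
[0.5559 0.1447 0.1784] [ 0.15 -0.5  -1.7 ] [-0.008  0.004 -0.018]
[0.5559 0.1447 0.1784] [-0.64  0.07 -2.5 ] [ 0.027  0.001 -0.049]
tcp in hook [-1.71031442e-02 -1.09094626e-05  1.78353831e-01] [[-0.989 -0.149 -0.   ]
 [-0.149  0.989 -0.   ]
 [ 0.    -0.    -1.   ]]
```

```bash
cat > plan.py <<'E'
from h import *
L=.0733; PHI=np.radians(42.2); YH=np.radians(99.5); VEER=np.radians(1.6); XB=-.0265  # window-frame: start window at x=0,z=0 (bar axis), bend at XB
A0=R.from_rotvec([0.235*1.0,-3.132,0])  # start attitude
P0=np.array([.5559,.14475,.1784])
def pose(x,z,th,y=0):
    H=R.from_euler('z',YH); th=np.radians(th)
    W0=P0-[0,0,L]
    Rt=R.from_rotvec(H.apply([0,1,0])*th)*A0
    w=W0+H.apply([x,y,z]); return w-Rt.apply([0,0,L]),Rt
def nose(d,off,th):
    return pose(XB-d*np.cos(PHI)-off*np.sin(-PHI)*-1*-1 if 0 else XB-d*np.cos(PHI)+off*np.sin(PHI), d*np.sin(PHI)+off*np.cos(PHI),th,d*np.cos(PHI)*np.sin(VEER))
def rows(a,bs):
    p,Ra=a
    for q,Rb in bs: print(Ra.inv().apply(q-p).round(4).tolist(),np.degrees((Ra.inv()*Rb).as_rotvec()).round(2).tolist())
E
python3 - <<'E'
from plan import *
print(pose(0,0,42)[1].as_matrix().round(2))
rows(pose(0,0,0),[pose(-.004,0,5),pose(-.008,0,10),pose(-.012,0,15),pose(-.016,0,20),pose(-.02,0,24),pose(-.0235,0.0005,28)])
print()
rows(pose(-.0235,0.0005,28),[nose(2,0,32) if 0 else nose(.002,0,32),nose(.005,0,36),nose(.009,0,39),nose(.012,0,42)])
E
```

```text
[[-0.99 -0.11  0.11]
 [-0.15  0.74 -0.66]
 [-0.01 -0.67 -0.74]]
[0.0, 0.0024, 0.0003] [5.0, -0.08, 0.0]
[0.0001, 0.0047, 0.0011] [10.0, -0.16, 0.01]
[0.0001, 0.007, 0.0025] [15.0, -0.24, 0.01]
[0.0001, 0.0091, 0.0044] [20.0, -0.32, 0.02]
[0.0002, 0.0098, 0.0063] [24.0, -0.38, 0.02]
[0.0002, 0.0109, 0.0081] [28.0, -0.45, 0.02]

[0.0001, 0.0008, 0.0015] [4.0, -0.06, 0.0]
[0.0001, 0.0029, 0.0013] [8.0, -0.13, 0.01]
[0.0002, 0.0028, 0.001] [11.0, -0.18, 0.01]
[0.0003, 0.0037, 0.0011] [14.0, -0.22, 0.01]
```

Emit:
jog_arm:
  deltas: [0,0.0024,0.0003,5,-0.1,0,-1,0,0.0047,0.0011,10,-0.2,0,-1,0,0.0047,0.0011,10,-0.2,0,-1]

```text
time: 5.55
tool_pos: [0.5547, 0.1512, 0.1768]
tcp_rot: [-0.238, 3.105, -0.271]
wrist_force: [-0.1, 0.9, -1.7]
width: 0.157
grip_force: 42.6
```

Emit:
jog_arm:
  deltas: [0,0.0024,0.0003,5,-0.1,0,-1,0,0.0046,0.0011,10,-0.2,0,-1,0,0.0046,0.0011,10,-0.2,0,-1]

```text
time: 5.85
tool_pos: [0.5537, 0.1551, 0.1742]
tcp_rot: [-0.234, 3.055, -0.536]
wrist_force: [-0.2, -0.1, -2.4]
width: 0.158
grip_force: 42.6
```

```bash
cat > st.py <<'E'
from plan import *
def stat(n=6):
    F=[];M=[]
    for i in range(n): 
        read_camera("top"); s=readout.read_state();F.append(s["wrist_force"]);M.append(s["torque"])
    H=R.from_euler('z',YH); Rt=R.from_rotvec(s["tcp_rot"]); W0=P0-[0,0,L]
    w=H.inv().apply(s["tool_pos"]+Rt.apply([0,0,L])-W0)
    th=np.degrees((Rt*A0.inv()).magnitude())
    F=np.mean(F,0)+[0,0,2.1]
    d=w-[XB,0,0]; 
    print("t",s["time"],"win",(w*1e3).round(2),"th",th.round(2),"F tool",Rt.inv().apply(F).round(2),"Fhook",H.inv().apply(F).round(2),"M",np.mean(M,0).round(3),"along,off,y mm",(1e3*np.array([-d[0]*np.cos(PHI)+d[2]*np.sin(PHI),d[0]*np.sin(PHI)+d[2]*np.cos(PHI),d[1]])).round(2),"width",s["width"].round(3))
    return s
if __name__=="__main__": s=stat(); print(s["q"].round(2))
E
python3 st.py
```

```text
Traceback (most recent call last):
  File "st.py", line 13, in <module>
    if __name__=="__main__": s=stat(); print(s["q"].round(2))
                               ~~~~^^
  File "st.py", line 11, in stat
    print("t",s["time"],"win",(w*1e3).round(2),"th",th.round(2),"F tool",Rt.inv().apply(F).round(2),"Fhook",H.inv().apply(F).round(2),"M",np.mean(M,0).round(3),"along,off,y mm",(1e3*np.array([-d[0]*np.cos(PHI)+d[2]*np.sin(PHI),d[0]*np.sin(PHI)+d[2]*np.cos(PHI),d[1]])).round(2),"width",s["width"].round(3))
                                                                                                                                                                                                                                                                                              ^^^^^^^^^^^^^^^^
AttributeError: 'float' object has no attribute 'round'
```

```bash
sed -i 's/s\["width"\].round(3)/round(float(s["width"]),3)/' st.py; python3 st.py
```

```text
t 6.45 win [-16.28  -0.32   1.57] th 19.99 F tool [-0.1   0.24  0.2 ] Fhook [ 0.15 -0.1  -0.27] M [0.33  0.046 0.   ] along,off,y mm [-6.52  8.03 -0.32] width 0.153
[ 0.42  0.19  1.87 -0.36  1.19 -1.15]
```

```bash
python3 - <<'E'
from plan import *
c=pose(-.01628,.00157,20,-.0003)
rows(c,[pose(-.0195,.001,24),pose(-.023,.0008,28),nose(.001,0.0005,32),nose(.005,.0,37)])
print();rows(nose(.005,0,37),[nose(.010,0,42)])
E
```

```text
[0.0003, 0.0023, 0.0018] [4.0, -0.06, 0.0]
[0.0004, 0.0041, 0.0037] [8.0, -0.13, 0.01]
[0.0004, 0.0054, 0.0057] [12.0, -0.19, 0.01]
[0.0005, 0.0077, 0.0063] [17.0, -0.27, 0.01]

[0.0001, 0.0014, -0.0002] [5.0, -0.08, 0.0]
```

Emit:
jog_arm:
  deltas: [0.0003,0.0023,0.0018,4,-0.1,0,-1,0.0004,0.0041,0.0037,8,-0.1,0,-1,0.0004,0.0054,0.0057,12,-0.2,0,-1,0.0005,0.0077,0.0063,17,-0.3,0,-1,0.0005,0.0077,0.0063,17,-0.3,0,-1]

```text
time: 6.95
tool_pos: [0.5524, 0.16, 0.1647]
tcp_rot: [-0.224, 2.917, -0.976]
wrist_force: [-0.4, -0.2, -2.6]
width: 0.152
grip_force: 42.7
```

Emit:
jog_arm:
  deltas: [0,0.0014,-0.0002,5,-0.1,0,-1,0,0.0014,-0.0002,5,-0.1,0,-1]

```text
time: 7.15
tool_pos: [0.5526, 0.1606, 0.1647]
tcp_rot: [-0.218, 2.866, -1.097]
wrist_force: [-0.7, -0.8, -3.2]
width: 0.152
grip_force: 42.7
```

```bash
python3 st.py
```

```text
t 7.45 win [-34.1   -0.34   7.28] th 41.92 F tool [ 0.04 -0.2  -0.04] Fhook [-0.12  0.05  0.16] M [ 0.624  0.112 -0.011] along,off,y mm [10.51  0.29 -0.34] width 0.152
[ 0.59  0.34  1.83 -0.67  1.38 -0.85]
```

Emit:
jog_arm:
  deltas: [0,0,-0.002,0,0,0,-1,0,0,-0.004,0,0,0,-1,0,0,-0.004,0,0,0,-1]

```text
time: 7.75
tool_pos: [0.553, 0.1627, 0.1697]
tcp_rot: [-0.214, 2.863, -1.096]
wrist_force: [0.9, 0.3, -2.3]
width: 0.154
grip_force: 42.7
```

```bash
python3 st.py
```

```text
t 8.05 win [-30.99   0.08   9.46] th 42.02 F tool [-0.08 -0.12  0.25] Fhook [-0.26 -0.08 -0.11] M [0.637 0.085 0.01 ] along,off,y mm [9.68 3.99 0.08] width 0.152
[ 0.6   0.34  1.82 -0.67  1.38 -0.85]
```

Emit:
jog_arm:
  deltas: [0,0,-0.0008,0,0,0,-1,0,0,-0.0015,0,0,0,-1,0,0,-0.0015,0,0,0,-1]

```text
time: 8.35
tool_pos: [0.5527, 0.1637, 0.1703]
tcp_rot: [-0.215, 2.864, -1.098]
wrist_force: [-0.5, 0.7, -2.0]
width: 0.153
grip_force: 42.7
```

```bash
python3 st.py
```

```text
t 8.65 win [-30.03   0.05  10.69] th 42.02 F tool [-0.02 -0.27  0.26] Fhook [-0.37 -0.02 -0.02] M [ 0.647  0.113 -0.006] along,off,y mm [9.8  5.54 0.05] width 0.156
[ 0.6   0.34  1.82 -0.67  1.39 -0.85]
```

Emit:
jog_arm:
  deltas: [0,0,-0.0005,0,0,0,-1,0,0,-0.001,0,0,0,-1,0,0,-0.001,0,0,0,-1]

```text
time: 8.95
tool_pos: [0.5524, 0.1641, 0.1709]
tcp_rot: [-0.215, 2.864, -1.098]
wrist_force: [0.2, -0.4, -3.2]
width: 0.155
grip_force: 42.5
```

```bash
python3 st.py
```

```text
t 9.25 win [-29.45   0.08  11.4 ] th 42.02 F tool [-0.2  -0.16  1.14] Fhook [-0.88 -0.2  -0.73] M [0.613 0.073 0.03 ] along,off,y mm [9.85 6.46 0.08] width 0.15
[ 0.6   0.34  1.82 -0.67  1.39 -0.85]
```

Emit:
jog_arm:
  deltas: [0,0,-0.0005,0,0,0,-1,0,0,-0.001,0,0,0,-1,0,0,-0.001,0,0,0,-1]

```text
time: 9.55
tool_pos: [0.5523, 0.1644, 0.1713]
tcp_rot: [-0.215, 2.864, -1.099]
wrist_force: [2.1, -3.9, -6.2]
width: 0.154
grip_force: 41.9
```

```bash
python3 st.py
```

```text
t 9.85 win [-29.09   0.26  11.93] th 42.05 F tool [-0.78 -0.4   6.46] Fhook [-4.63 -0.78 -4.53] M [ 0.488 -0.068  0.138] along,off,y mm [9.93 7.1  0.26] width 0.151
[ 0.6   0.34  1.82 -0.67  1.39 -0.86]
```

Emit:
jog_arm:
  deltas: [0,0,0.002,0,0,0,-1,0,0,0.0022,0,0,0,-1,0,-0.003,0.0022,0,0,0,-1,0,-0.006,0.0022,0,0,0,-1,0,-0.009,0.0022,0,0,0,-1,0,-0.012,0.0022,0,0,0,-1,0,-0.012,0.0022,0,0,0,-1]

```text
time: 10.55
tool_pos: [0.5541, 0.1543, 0.1788]
tcp_rot: [-0.214, 2.863, -1.097]
wrist_force: [0.2, -0.4, -2.4]
width: 0.157
grip_force: 42.7
```

```bash
python3 st.py
```

```text
t 10.85 win [-39.02   0.29  18.46] th 42.02 F tool [0.05 0.06 0.1 ] Fhook [-0.03  0.05 -0.12] M [0.651 0.114 0.014] along,off,y mm [21.68  5.26  0.29] width 0.152
[ 0.59  0.33  1.83 -0.67  1.39 -0.87]
```

Free at 21.7 mm along. Feel for the underside again.

Emit:
jog_arm:
  deltas: [0,0,-0.0006,0,0,0,-1,0,0,-0.0012,0,0,0,-1,0,0,-0.0012,0,0,0,-1]

```text
time: 11.15
tool_pos: [0.5537, 0.1553, 0.1789]
tcp_rot: [-0.215, 2.864, -1.098]
wrist_force: [0.8, -0.8, -2.8]
width: 0.154
grip_force: 42.6
```

```bash
python3 st.py
```

```text
t 11.45 win [-38.28   0.3   19.4 ] th 42.01 F tool [0.27 0.79 0.4 ] Fhook [ 0.32  0.26 -0.83] M [ 0.635  0.12  -0.008] along,off,y mm [21.75  6.46  0.3 ] width 0.15
[ 0.59  0.33  1.82 -0.67  1.39 -0.87]
```

Emit:
jog_arm:
  deltas: [0,0,-0.0004,0,0,0,-1,0,0,-0.0008,0,0,0,-1,0,0,-0.0008,0,0,0,-1]

```text
time: 11.75
tool_pos: [0.5536, 0.1556, 0.1793]
tcp_rot: [-0.215, 2.864, -1.099]
wrist_force: [1.5, -3.0, -5.5]
width: 0.153
grip_force: 42.2
```

```bash
python3 st.py
```

```text
t 12.05 win [-37.96   0.39  19.89] th 42.03 F tool [-0.65 -0.49  4.28] Fhook [-3.24 -0.65 -2.85] M [0.61  0.016 0.072] along,off,y mm [21.85  7.03  0.39] width 0.156
[ 0.59  0.33  1.82 -0.67  1.39 -0.87]
```

Emit:
jog_arm:
  deltas: [0,0,0.0014,0,0,0,-1,0,0,0.0014,0,0,0,-1,0,-0.003,0.0014,0,0,0,-1,0,-0.006,0.0014,0,0,0,-1,0,-0.006,0.0014,0,0,0,-1]

```text
time: 12.55
tool_pos: [0.5548, 0.1505, 0.1834]
tcp_rot: [-0.214, 2.863, -1.097]
wrist_force: [-0.0, -0.2, -2.1]
width: 0.15
grip_force: 42.6
```

```bash
python3 st.py
```

```text
t 12.85 win [-43.06   0.33  23.03] th 42.01 F tool [-0.34 -0.09  0.05] Fhook [-0.1  -0.34  0.03] M [ 0.633  0.122 -0.005] along,off,y mm [27.74  5.93  0.33] width 0.156
[ 0.58  0.32  1.83 -0.67  1.39 -0.88]
```

Emit:
jog_arm:
  deltas: [0,-0.0015,0,0,0,0,-1,0,-0.003,0,0,0,0,-1]

```text
time: 13.05
tool_pos: [0.5548, 0.1483, 0.1846]
tcp_rot: [-0.215, 2.864, -1.098]
wrist_force: [0.0, 0.7, -0.9]
width: 0.158
grip_force: 42.7
```

Emit:
jog_arm:
  deltas: [0,-0.0015,0,0,0,0,-1,0,-0.003,0,0,0,0,-1]

```text
time: 13.25
tool_pos: [0.5551, 0.146, 0.1868]
tcp_rot: [-0.214, 2.864, -1.098]
wrist_force: [-0.2, 0.3, -1.9]
width: 0.156
grip_force: 42.7
```

```bash
python3 st.py
```

```text
t 13.55 win [-47.57   0.45  27.04] th 42.01 F tool [ 0.03  0.1  -0.06] Fhook [ 0.12  0.03 -0.02] M [0.64  0.096 0.01 ] along,off,y mm [33.77  5.88  0.45] width 0.149
[ 0.57  0.31  1.83 -0.68  1.39 -0.89]
```

Still free at 33.8 mm. Continue over the barb in small steps.

Emit:
jog_arm:
  deltas: [0,-0.0015,0,0,0,0,-1,0,-0.003,0,0,0,0,-1]

```text
time: 13.75
tool_pos: [0.5554, 0.1438, 0.1886]
tcp_rot: [-0.215, 2.864, -1.098]
wrist_force: [0.1, 0.0, -1.7]
width: 0.159
grip_force: 42.7
```

```bash
python3 st.py
```

```text
t 14.05 win [-49.83   0.48  29.05] th 42.01 F tool [-0.2   0.25 -0.27] Fhook [ 0.36 -0.21  0.03] M [ 0.629  0.092 -0.015] along,off,y mm [36.8   5.85  0.48] width 0.15
[ 0.57  0.31  1.83 -0.68  1.39 -0.89]
```

Emit:
jog_arm:
  deltas: [0,-0.0015,0,0,0,0,-1,0,-0.003,0,0,0,0,-1]

```text
time: 14.25
tool_pos: [0.5557, 0.1416, 0.1906]
tcp_rot: [-0.215, 2.864, -1.098]
wrist_force: [0.7, -0.3, -2.3]
width: 0.152
grip_force: 42.7
```

```bash
python3 st.py
```

```text
t 14.55 win [-52.05   0.53  31.08] th 42.01 F tool [ 0.35  0.17 -0.17] Fhook [0.24 0.35 0.01] M [0.643 0.105 0.005] along,off,y mm [39.81  5.86  0.53] width 0.157
[ 0.57  0.3   1.83 -0.68  1.39 -0.89]
```

Emit:
jog_arm:
  deltas: [0,-0.0015,0,0,0,0,-1,0,-0.003,0,0,0,0,-1]

```text
time: 14.75
tool_pos: [0.556, 0.1394, 0.1926]
tcp_rot: [-0.215, 2.864, -1.098]
wrist_force: [0.1, -0.1, -1.8]
width: 0.155
grip_force: 42.7
```

Emit:
jog_arm:
  deltas: [0,-0.0015,0,0,0,0,-1,0,-0.003,0,0,0,0,-1]

```text
time: 14.95
tool_pos: [0.5564, 0.1372, 0.1948]
tcp_rot: [-0.215, 2.864, -1.098]
wrist_force: [0.2, -0.3, -2.2]
width: 0.153
grip_force: 42.7
```

```bash
python3 st.py
```

```text
t 15.25 win [-56.48   0.64  35.05] th 42.01 F tool [ 0.    0.22 -0.1 ] Fhook [ 0.23 -0.   -0.08] M [ 0.65   0.101 -0.012] along,off,y mm [45.75  5.82  0.64] width 0.152
[ 0.56  0.3   1.83 -0.68  1.39 -0.9 ]
```

Emit:
jog_arm:
  deltas: [0,-0.0015,0,0,0,0,-1,0,-0.003,0,0,0,0,-1]

```text
time: 15.45
tool_pos: [0.5567, 0.135, 0.1966]
tcp_rot: [-0.215, 2.864, -1.098]
wrist_force: [0.1, 0.4, -2.1]
width: 0.155
grip_force: 42.7
```

Emit:
jog_arm:
  deltas: [0,-0.0015,0,0,0,0,-1,0,-0.003,0,0,0,0,-1]

```text
time: 15.65
tool_pos: [0.557, 0.1328, 0.1988]
tcp_rot: [-0.215, 2.864, -1.098]
wrist_force: [0.5, -0.3, -2.7]
width: 0.156
grip_force: 42.7
```

```bash
python3 st.py
```

```text
t 15.95 win [-60.94   0.75  39.08] th 42.01 F tool [-0.   -0.12  0.36] Fhook [-0.33 -0.   -0.19] M [0.635 0.113 0.02 ] along,off,y mm [51.76  5.81  0.75] width 0.156
[ 0.55  0.29  1.83 -0.68  1.39 -0.91]
```

Emit:
jog_arm:
  deltas: [0,-0.005,0,0,0,0,-1,0,-0.01,0,0,0,0,-1,0,-0.02,0,0,0,0,-1,0,-0.03,0,0,0,0,-1,0,-0.04,0,0,0,0,-1,0,-0.05,0,0,0,0,-1,0,-0.05,0,0,0,0,-1]

```text
time: 16.65
tool_pos: [0.5629, 0.0951, 0.2338]
tcp_rot: [-0.212, 2.862, -1.097]
wrist_force: [-0.1, 0.6, -1.2]
width: 0.154
grip_force: 42.8
```

```bash
python3 st.py; python3 - <<'E'
from plan import *
s=readout.read_state()
up=toolR(np.radians(101.8))
m=(s["tool_pos"]+[.49,-.177,0])/2
print(delta([.545,0.0,.27],R.from_rotvec(s["tcp_rot"]),s))
print(delta([.49,-.177,.25],up,s), delta([.545,0,.27],up,s))
E
```

```text
t 16.95 win [-97.91   1.78  72.09] th 42.02 F tool [-0.42  0.47  0.01] Fhook [ 0.34 -0.43 -0.32] M [ 0.642  0.112 -0.001] along,off,y mm [101.32   5.44   1.78] width 0.151
[ 0.5   0.23  1.84 -0.7   1.4  -0.98]
(array([ 0.0313, -0.0946,  0.0331]), array([0., 0., 0.]))
(array([ 0.1131, -0.2055,  0.1586]), array([-42.02,  -0.42,  -3.05])) (array([ 0.0313, -0.0946,  0.0331]), array([-42.02,  -0.42,  -3.05]))
```

Emit:
jog_arm:
  deltas: [0.01,-0.03,0.01,0,0,0,-1,0.02,-0.06,0.02,0,0,0,-1,0.031,-0.095,0.033,0,0,0,-1,0.031,-0.095,0.033,-8,0,-1,-1,0.031,-0.095,0.033,-16,0,-1,-1,0.031,-0.095,0.033,-24,0,-2,-1,0.031,-0.095,0.033,-32,-0.4,-3,-1,0.031,-0.095,0.033,-42,-0.4,-3,-1]

```text
time: 17.75
tool_pos: [0.5455, 0.0001, 0.2719]
tcp_rot: [-0.324, 3.12, -0.031]
wrist_force: [-0.1, -1.5, -3.5]
width: 0.152
grip_force: 42.5
```

```bash
python3 - <<'E'
from plan import *
s=readout.read_state();print(s["tool_pos"])
print(delta([.49,-.177,.25],toolR(np.radians(101.8)),s))
E
```

```text
[5.45526743e-01 1.38784200e-04 2.71912087e-01]
(array([ 0.0908, -0.1615,  0.025 ]), array([-1.15,  0.12,  0.06]))
```

Emit:
jog_arm:
  deltas: [0.02,-0.036,0,-1.1,0,0,-1,0.045,-0.08,0,-1.1,0,0,-1,0.07,-0.125,0.01,-1.1,0,0,-1,0.091,-0.1615,0.025,-1.1,0,0,-1,0.091,-0.1615,0.025,-1.1,0,0,-1,0.091,-0.1615,0.025,-1.1,0,0,-1]

```text
time: 18.35
tool_pos: [0.4881, -0.1783, 0.2488]
tcp_rot: [0.317, -3.124, 0.007]
wrist_force: [1.0, 0.5, -1.5]
width: 0.158
grip_force: 42.4
```

```bash
python3 - <<'E'
from plan import *
s=readout.read_state();print(s["tool_pos"],R.from_rotvec(s["tcp_rot"]).as_matrix().round(3).tolist())
S=read_camera("side")["color"];T=read_camera("top")["color"];W=read_camera("wrist");w=W["color"]
np.save("w3.npy",{k:W[k] for k in K},allow_pickle=True)
f=lambda i,x,y,a,b,k:cv2.resize(i[y:y+b,x:x+a],None,fx=k,fy=k,interpolation=cv2.INTER_CUBIC)
# wrist 500x.., side crop
print(proj(W,[.49,-.177,.003]))
a=f(S,280,220,110,150,4) #440x600
b=f(w,200,0,240,200,1.5) #360x300
c=f(T,345,190,90,75,4)
cv2.imwrite("pics/p3.png",np.hstack([a,np.vstack([b,c])]))
E
```

```text
[ 0.48814103 -0.17825825  0.24876185] [[-0.98, -0.201, -0.001], [-0.201, 0.98, -0.005], [0.002, -0.004, -1.0]]
[[320.68232604 172.11852447]]
```

View pics/p3.png

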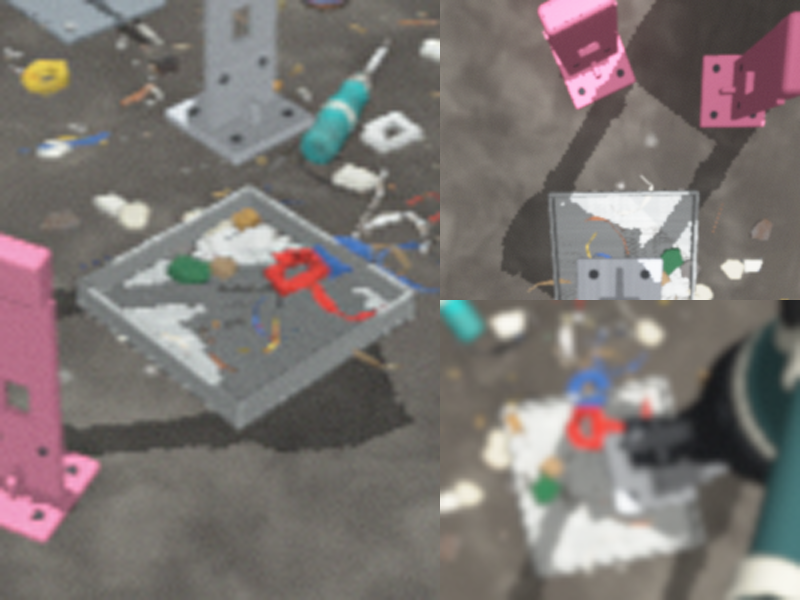

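The picture shows the bracket hanging upright above the tray, whose yaw matches. In the side crop the rim corners are (80,292), (250,187), (413,293), (238,408); in the wrist part the near corners are (548,192) and (697,192). Next I cross-check the tray centre.

```bash
python3 - <<'E'
from plan import *
W=np.load("w3.npy",allow_pickle=True).item()
q=[onz(SIDE,(280+x/4,220+y/4),.018) for x,y in[(80,292),(250,187),(413,293),(238,408)]]
print(np.round(q,4),np.mean(q,0)); wq=[onz(W,u,.018) for u in[(272,128),(371.3,128)]];print(np.round(wq,4))
m=np.mean(wq,0);d=wq[1]-wq[0];d/=np.linalg.norm(d);print("wrist centre",m+.06*np.array([d[1],-d[0],0])*(1 if d[1]>0 else -1))
print(delta([.4905,-.179,.25],toolR(np.radians(101.8))))
E
```

```text
[[ 0.4194 -0.139   0.018 ]
 [ 0.5375 -0.1051  0.018 ]
 [ 0.5626 -0.2199  0.018 ]
 [ 0.4468 -0.2473  0.018 ]] [ 0.49155669 -0.17784527  0.018     ]
[[ 0.4464 -0.2452  0.018 ]
 [ 0.4223 -0.1299  0.018 ]]
wrist centre [ 0.4930739  -0.17528845  0.018     ]
(array([-0.0002, -0.0025,  0.    ]), array([-0.32,  0.01,  0.02]))
```

Emit:
jog_arm:
  deltas: [-0.004,0,0.03,-0.3,0,0,-1,-0.004,0,0.06,-0.3,0,0,-1,-0.004,0,0.09,-0.3,0,0,-1,-0.004,0,0.108,-0.3,0,0,-1,-0.004,0,0.108,-0.3,0,0,-1]

```text
time: 19.0
tool_pos: [0.4916, -0.1749, 0.1388]
tcp_rot: [0.325, -3.119, -0.004]
wrist_force: [-0.2, 1.3, -2.1]
width: 0.155
grip_force: 42.4
```

Emit:
jog_arm:
  deltas: [0,0,0.002,0,0,0,-1,0,0,0.004,0,0,0,-1,0,0,0.004,0,0,0,-1]

```text
time: 19.3
tool_pos: [0.4945, -0.1774, 0.1392]
tcp_rot: [-0.322, 3.123, -0.002]
wrist_force: [0.2, 0.3, -1.8]
width: 0.153
grip_force: 42.4
```

Emit:
jog_arm:
  deltas: [0,0,0.0015,0,0,0,-1,0,0,0.003,0,0,0,-1,0,0,0.003,0,0,0,-1]

```text
time: 19.6
tool_pos: [0.4933, -0.1774, 0.1348]
tcp_rot: [-0.321, 3.125, -0.001]
wrist_force: [0.7, -1.1, -2.5]
width: 0.154
grip_force: 42.4
```

Emit:
jog_arm:
  deltas: [0,0,0.001,0,0,0,-1,0,0,0.002,0,0,0,-1,0,0,0.002,0,0,0,-1]

```text
time: 19.9
tool_pos: [0.4932, -0.1773, 0.1325]
tcp_rot: [0.321, -3.125, 0.0]
wrist_force: [-0.1, 0.4, -2.1]
width: 0.155
grip_force: 42.4
```

Emit:
jog_arm:
  deltas: [0,0,0.001,0,0,0,-1,0,0,0.002,0,0,0,-1,0,0,0.002,0,0,0,-1]

```text
time: 20.2
tool_pos: [0.4936, -0.1774, 0.1315]
tcp_rot: [-0.321, 3.125, -0.001]
wrist_force: [-1.5, 0.9, 3.6]
width: 0.157
grip_force: 43.3
```

Emit:
jog_arm:
  deltas: [0,0,-0.001,0,0,0,-0.9,0,0,-0.001,0,0,0,-0.6,0,0,-0.001,0,0,0,-0.5,0,0,-0.001,0,0,0,-0.3,0,0,-0.001,0,0,0,-0.2,0,0,-0.001,0,0,0,-0.2]
  squeeze: 20

```text
time: 20.8
tool_pos: [0.4934, -0.1773, 0.1318]
tcp_rot: [-0.321, 3.125, -0.001]
wrist_force: [0.6, -0.4, -0.3]
width: 0.398
grip_force: 0.0
```

Emit:
jog_arm:
  deltas: [0,0,-0.005,0,0,0,0,0,0,-0.02,0,0,0,0,0,0,-0.05,0,0,0,0,0,0,-0.09,0,0,0,0,0,0,-0.12,0,0,0,0,0.05,0,-0.15,0,0,0,0,0.08,0,-0.15,0,0,0,0,0.08,0,-0.15,0,0,0,0]

```text
time: 21.6
tool_pos: [0.413, -0.1943, 0.285]
tcp_rot: [-0.318, 3.123, -0.005]
wrist_force: [-0.5, -0.3, -0.4]
width: 0.499
grip_force: 0.0
```

```bash
python3 - <<'E'
from plan import *
S=read_camera("side")["color"];w=read_camera("wrist")["color"]
a=cv2.resize(S[180:330,280:390],None,fx=4,fy=4,interpolation=cv2.INTER_CUBIC)
b=cv2.resize(w[20:320,230:410],None,fx=2,fy=2,interpolation=cv2.INTER_CUBIC)
cv2.imwrite("pics/p4.png",np.hstack([a,b]))
E
```

```text
(no output)
```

View pics/p4.png

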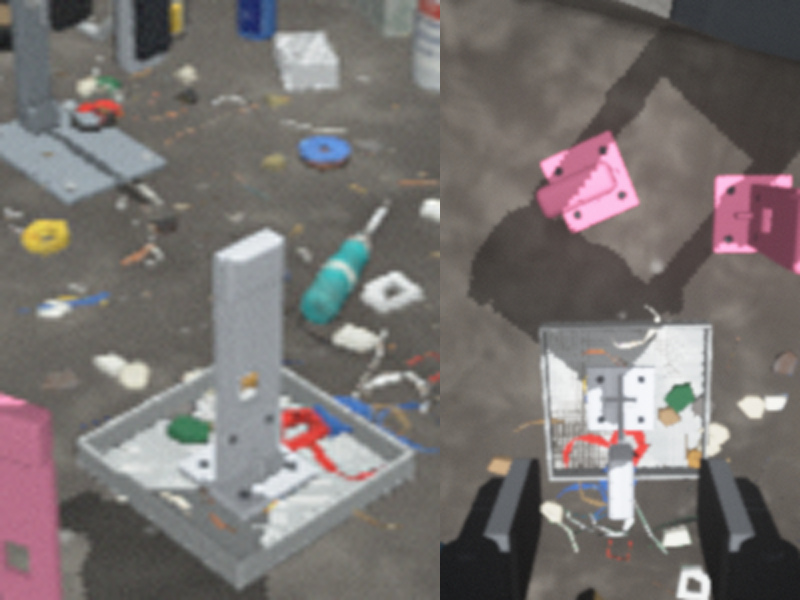

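The bracket stands upright and released near the tray's centre, with its foot at wrist-crop (620,398) inside a tray spanning x 543–710 and y 325–478. The gripper is clear and touching nothing.

```bash
python3 -c "
from workcell import finish_job; print(finish_job())"
```

```text
the job is handed in; nothing more can be done
None
```

I took the bracket off the hook and stood it upright near the centre of the tray, then released it and handed the job in at about 22 s. The largest contact force I read while feeling for the nose was about 6.5 N, and no bystander was knowingly touched. The hand-in gave no verdict.

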